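Seat a clay test bar in the shrinkage gauge

TASK

Push the long clay test bar with the fingertips over the gauge board until its long side lies flat against the back rail, well before it reaches the pocket; then, keeping it on the rail, run it along into the corner pocket until its end meets the stop. Leave it there flush with both rail and stop; the bar must stay flat on the board and never be lifted, and the other things must be left where they are.

Things in the scene. Friction and masses are not known exactly. Their poses are not given: they have to be found in the camera images.
- gauge: Shrinkage gauge, fixed to the bench: a dark brown wooden board 240 x 360 mm, 12 mm thick, with aluminium strips on top: back rail (+x side), stop (+y end) and a short lip; together they make a corner pocket open towards -y. Origin: underside of the board, on the work surface; z up. At zero yaw +x points away from the robot, +y to its left.
- corner (a point): Inner corner where the working faces of back rail and stop meet, on the board's top (12 mm above the work surface). Axes as gauge. The rail runs from here 312 mm along -y: 14 mm high, 18 mm wide, black scale marks on top, face looking to -x. The stop runs from here 67 mm along -x: 14 mm high, face looking to -y.
- lip (a point): Free end of the lip, at board-top height, on its side that faces the rail: 42 mm from the rail face and 22 mm from the stop face. The lip is a strip 10 mm high and 12 mm wide (from here to -x) that runs from here 22 mm along +y to the stop, its free end rounded; the pocket is 42 mm wide (the bar is 36) and 22 mm deep. Axes as gauge.
- bar: Clay test bar, the only long bar on the gauge board: pale fired clay, 90 mm long (its own y), 36 mm wide (x), 16 mm high (z), about 70 to 140 g, loose on the board. Origin: centre of the underside. It starts off the rail, its nearer end 9 to 17 cm short of the stop, turned by up to 0.5 rad from the rail's direction. Seated, its origin lies 18 mm from the rail face and 45 mm from the stop face; either end may be at the stop.
- disc: Clay disc, 48 mm across, 10 mm high, lying on the gauge board near one of its corners on the robot's side. Origin: centre of the underside. Leave alone.
- square: Square clay tile, 42 x 42 x 10 mm, lying on the gauge board near its other corner on the robot's side. Origin: centre of the underside. Leave alone.
- cup: Clay cup, 70 mm across and 70 mm high, on the bench left of the gauge. Origin: centre of the underside. Leave alone.
- plug: Plaster plug with a knob, 60 mm across and 60 mm high, on the bench left of the gauge. Origin: centre of the underside. Leave alone.
- brush: Brush lying on the bench right of the gauge. Leave alone.
- mould: Small white plaster block mould, 90 x 70 x 45 mm, on the bench right of the gauge. Origin: centre of the underside. Leave alone.
Things that resemble listed ones, but are neither listed nor needed, are in the scene too. Leave any black or purple look-alike of the bar alone.

How it is judged:
By the outcome, as a careful person would: the job done as asked, in the order asked, and still so for the second after the job is handed in, with the robot touching nothing.
It also fails if it takes over 64 s, if anything falls off the work surface, if the arm or the gripper's body presses on something with over 40 N, if the wrist force passes 120 N, or if a joint passes its speed limit or range.

ROBOT

A 7-joint arm with a two-finger parallel gripper is mounted at the origin on the work surface. World frame = base frame: x ahead of the robot, y to its left, z up, the work surface at z = 0. Lengths are in m, angles in rad, forces in N, time in s.
With the tool pointing down it reaches from about 0.4 to 0.85 m from the base axis. Payload 6.9 kg.
Tool frame: the origin (TCP) lies midway between the tips of the shut fingers; the grasp point (between the pads) lies behind it (ctrl.pinch_z is the z of the grasp point in the tool frame, in m); z points along the fingers, y is the line along which they close (so a half turn about z gives the same grasp; the last joint's range is limited). The gripper opens to 85 mm and grips with 20 to 120 N. Pads are 22 mm wide; open, the fingers measure 114 mm over their backs; the gripper's body (76 mm by 85 mm) begins 54 mm behind the grasp point. The pads swing forward as they close: fully open they stand 13 mm farther back than shut.
Start: joints at [-1.038, 0.507, -0.238, 1.5, 0.126, 1.149, -0.155], TCP at [0.259, 0.569, 0.231] pointing down, gripper open.
Joint ranges: [-3.08, 3.08], [-0.24, 2.05], [-1.43, 1.35], [0, 2.5], [-1.52, 4.66], [0.17, 1.96], [-2.89, 2.89]. Speed limits (rad/s): [2.39, 2.39, 3.14, 3.14, 3.14, 3.14, 3.14].

INTERFACE

Orientations are given as a unit quaternion [w, x, y, z].
In Python, from station import ctrl, get_state, vision, ticket, models gives the robot as it stands. Calls block until the motion is done:
- ctrl.movep(position, orientation): joint-space move of the TCP to a pose.
- ctrl.movel(position, frame=None, max_speed=0.15): straight line of the TCP; frame=None keeps the orientation; max_speed is the mean speed in m/s.
- ctrl.set_joints(angles): joint-space move.
- ctrl.ungrasp() and ctrl.close_gripper(force=None): open the fingers fully, or close them until they stop; force is the grip in N (None keeps the last).
- ctrl.pause(seconds).
- ctrl.ik(position, orientation): joint angles nearest the present ones, or None.
- get_state(): the state.
- vision.grab_frame(name): name is "scene" or "side" or "wrist"; returns (picture, depth): 420x560x3 uint8, blue, green, red; 420x560 float32, m along the optical axis (not along the pixel's ray), 0 where there is no reading.
- vision.camera_info(name): a dict with "mtx" (3x3 intrinsics, pixels), "R" (3x3) and "t" (3): a world point X has camera coordinates R X + t; the wrist camera has in their place "hand_eye" (4x4, takes a point from camera to tool coordinates, whose origin is the TCP and whose axes are the flange's). Camera axes: x right, y down, z forward; pixel columns grow to the right and rows downward; lengths in m; the calibration is good to about 2 mm. A picture is of the moment at which its call begins: read the wrist's pose just before it. camera_info takes no time and is no camera call.
A pose or a line that the arm cannot do raises ctrl.Unreachable and nothing moves.
- ticket.close_job(): hands the job in; it is judged then, once.
Trained networks look in the newest picture that a camera, given by its name, has taken for a name from the list of things; names that differ only in an ending like _2 or _b are one class to them, and where a whole thing is asked for, a point or a joint stands for the part that bears it (a point fixed in the world has none). Each returns a list of dicts, best first, with "p" (0 to 1); they miss things now and then, are a little off and sometimes report something else, mostly with a low value. They report only what shows in the picture. A call takes as long as a camera call. They do not tell look-alikes from the thing itself.
- models.recognise(camera, target): "point" ([column, row] in pixels, amid what is visible of it).
- models.masks_of(camera, target): "mask" (420x560 bool, what is visible of it) and "point" ([column, row] in pixels, amid what is visible of it).
The state is a dict: "time": time; "qpos": joint angles; "qd": joint speeds; "tau": joint torques, N m; "tcp_pos": TCP position; "eef_rot": TCP orientation; "contact_force": force on the tool from outside, world axes, zero at the start; "wrist_torque": the same for the moment, N m; "width": finger opening in m; "gripper_force": force on a finger pad.
Only numpy, scipy, OpenCV 4.12 (cv2) and the standard library are available. Lean on these libraries where they do the work, as an engineer would, in place of code of your own. Each camera call takes 0.05 s, during which the arm holds its last target. There are 200 camera calls.

## Working session

There is one attempt and no reset: what is moved stays moved. The work goes in short steps, each a Python script; the robot and the scene stay as the last script left them, time stands still between calls to the robot, and variables do not carry over. Pictures are saved under pics/ and viewed, at most 10 in all, crops included, and the job is handed in when it is done.

```bash
ls; mkdir -p pics; python3 - <<'E'
from station import ctrl,get_state,vision,models
import cv2,numpy as np
a,d=vision.grab_frame("scene"); cv2.imwrite("pics/scene0.png",a); np.save("scene_d.npy",d)
for n in ["gauge","corner","lip","bar","disc","square"]:
    print("scene",n,[(np.round(r["point"]),round(r["p"],2)) for r in models.recognise("scene",n)][:4])
b,d2=vision.grab_frame("side"); cv2.imwrite("pics/side0.png",b)
cv2.imwrite("pics/both0.png",cv2.resize(np.vstack([a,b]),(400,600)))
for n in ["scene","side"]:
    i=vision.camera_info(n); R=np.array(i["R"]);t=np.array(i["t"]);print(n,"pos",-R.T@t,"fwd",R[2],i["mtx"][0][0])
print(vision.camera_info("wrist"),ctrl.pinch_z,get_state()["time"],get_state()["eef_rot"])
E
```

```text
pics
scene gauge [(array([293., 225.]), 0.91)]
scene corner [(array([289., 224.]), 0.93)]
scene lip [(array([291., 224.]), 0.59)]
scene bar [(array([288., 345.]), 0.95), (array([292., 244.]), 0.79), (array([231., 320.]), 0.67), (array([163., 260.]), 0.62)]
scene disc [(array([285., 175.]), 0.73)]
scene square [(array([242., 260.]), 0.56)]
scene pos [ 0.89241134 -0.64702655  1.08548514] fwd [-0.28566305  0.48771117 -0.82494511] 499.58530997611894
side pos [0.40342879 0.7484253  0.57623482] fwd [ 0.10291472 -0.82199309 -0.56012134] 398.20551301335985
{'mtx': array([[309.64647434,   0.        , 283.89218197],
       [  0.        , 309.64647434, 207.41030614],
       [  0.        ,   0.        ,   1.        ]]), 'hand_eye': array([[-1.28468015e-03, -9.54613204e-01, -2.97845565e-01,
         7.63388557e-02],
       [ 9.99999079e-01, -1.09621521e-03, -7.99801936e-04,
         3.12975646e-05],
       [ 4.36998650e-04, -2.97846319e-01,  9.54613733e-01,
        -1.42541388e-01],
       [ 0.00000000e+00,  0.00000000e+00,  0.00000000e+00,
         1.00000000e+00]])} -0.0187 0.4 [-1.65285741e-05  2.12279739e-01  9.77208931e-01 -1.28661516e-04]
```

View pics/scene0.png

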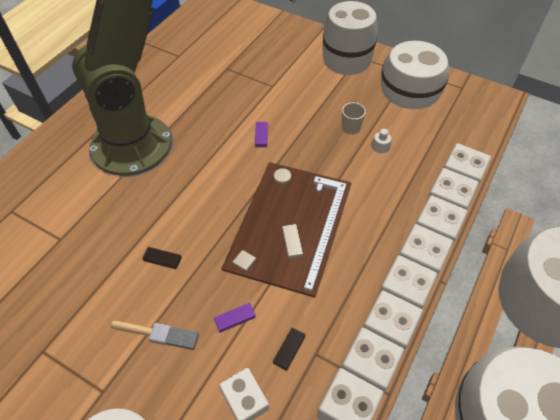

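View pics/side0.png

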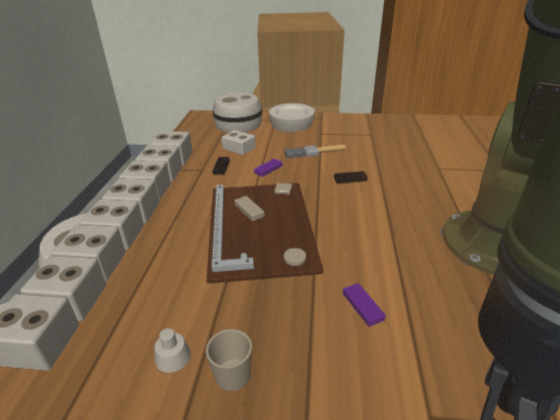

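The scene picture shows the gauge with its board corners near (271,165), (350,180), (316,295) and (226,270). Five things resemble the bar:
- pale bar on the board at (292,240)
- purple at (262,133)
- purple at (235,317)
- black at (162,258)
- black at (289,348)

Only the pale one lies on the board, so it is the bar. I'll confirm that in an enlarged wrist view.

```bash
cat > h.py <<'E'
from station import ctrl,get_state,vision,models,ticket
import cv2,numpy as np
from scipy.spatial.transform import Rotation as Ro
def cam(name,st=None):
    i=vision.camera_info(name); K=np.array(i["mtx"])
    if name!="wrist": R=np.array(i["R"]).T; return K,R,-R@np.array(i["t"])
    st=st or get_state(); q=np.array(st["eef_rot"]); T=np.eye(4); T[:3,:3]=Ro.from_quat(q[[1,2,3,0]]).as_matrix(); T[:3,3]=st["tcp_pos"]
    H=T@np.array(i["hand_eye"]); return K,H[:3,:3],H[:3,3]
def p2w(c,uv,z):
    K,R,o=c; uv=np.atleast_2d(uv).astype(float)
    r=(R@np.linalg.inv(K)@np.c_[uv,np.ones(len(uv))].T).T
    return o+r*((z-o[2])/r[:,2])[:,None]
def quat(psi): return np.array([0,-np.sin(psi/2),np.cos(psi/2),0])
E
python3 - <<'E'
from h import *
c=p2w(cam("scene"),[(271,165),(350,180),(316,295),(226,270)],.012); print(c.round(3))
m=c.mean(0); v=c[0]-c[3]+c[1]-c[2]; psi=np.arctan2(v[1],v[0])-np.pi/2; print(m,psi)
print("bar",p2w(cam("scene"),[(292,240)],.028))
s=get_state(); ctrl.movel(np.array(s["tcp_pos"])+[0,0,.05],max_speed=.3)
ctrl.movep([m[0]-.05,m[1]+.0,.21],quat(psi))
ctrl.close_gripper(20)
st=get_state(); a,d=vision.grab_frame("wrist"); cv2.imwrite("pics/w0.png",a); np.save("w0d.npy",d); cv2.imwrite("pics/w0.png",a)
ms=models.masks_of("wrist","bar"); print([(r["point"],r["p"],r["mask"].sum()) for r in ms])
for n in ["corner","lip","gauge"]: print(n,[(r["point"],r["p"]) for r in models.recognise("wrist",n)])
import pickle; pickle.dump((st,ms),open("w0.pkl","wb")); print(st["time"],get_state()["time"],st["tcp_pos"])
E
```

```text
[[ 0.401  0.126  0.012]
 [ 0.617  0.187  0.012]
 [ 0.698 -0.165  0.012]
 [ 0.477 -0.215  0.012]]
[ 0.54847164 -0.01665625  0.012     ] 0.22182837189521587
bar [[ 0.57898437 -0.06920608  0.028     ]]
[([25.9, 182.7], 0.91, np.int64(2624)), ([225.8, 236.7], 0.81, np.int64(2563)), ([281.7, 196.5], 0.71, np.int64(50958)), ([30.9, 288.5], 0.68, np.int64(2069)), ([529.7, 63.9], 0.63, np.int64(2246))]
corner [([284.9, 195.9], 0.57)]
lip [([283.3, 199.3], 0.57)]
gauge [([283.8, 199.6], 0.76)]
3.75 4.0 [ 0.49846454 -0.01665946  0.21003049]
```

View pics/w0.png

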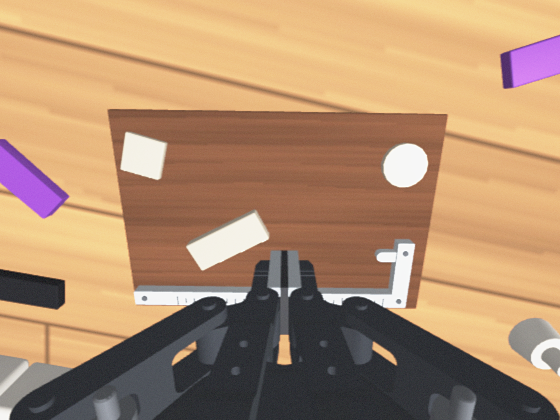

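The wrist view confirms the bar. The pale bar on the board is at (228,240), the disc at (405,165), the square at (144,156), the stop and lip around (400,265), and the rail runs along row ~295. The purple and black look-alikes are off the board.

```bash
python3 - <<'E'
from h import *
import pickle
st,ms=pickle.load(open("w0.pkl","rb")); a=cv2.imread("pics/w0.png"); c=cam("wrist",st)
cr=a[200:315,125:435]; cv2.imwrite("pics/c0.png",cv2.resize(cr,None,fx=2.5,fy=2.5,interpolation=cv2.INTER_CUBIC))
m=ms[1]["mask"]; 
g=cv2.cvtColor(a,cv2.COLOR_BGR2GRAY); 
print("gray col 160",g[280:312,160],"col 230 ", g[280:312,215]); print("row 270",g[270,380:415],"row 257",g[257,370:400])
top=m&(g>190); print(m.sum(),top.sum())
w=p2w(c,np.argwhere(m)[:,::-1],.028)[:,:2]; r=cv2.minAreaRect((w*1000).astype(np.float32)); print(r,cv2.boxPoints(r))
w=p2w(c,np.argwhere(top)[:,::-1],.028)[:,:2]; r=cv2.minAreaRect((w*1000).astype(np.float32)); print(r)
# rail top edges via threshold, per column
bw=g>150
for z,lab in((.026,"top")):
  P=[]
  for u in list(range(145,205,4)):
    col=np.where(bw[275:302,u])[0]; P.append((u,275+col[0]-.5))
  W=p2w(c,P,z); k=np.polyfit(W[:,1],W[:,0],1); print("first bright edge",P[0],P[-1],W[0],W[-1],np.arctan(-k[0]))
E
```

```text
gray col 160 [106 107 102 104 105 112 138 141 139 138 133 173 249 246 246 246 246 246
 245 246 246 246 247 247 234 171 201 203 200 202 200 196] col 230  [115 112 111 105 104 105 131 140 139 140 141 144 206 249 248 252 143  48
  43  48  48  48  57  58  70  63  63  53  48  48  51  47]
row 270 [111 109 108 106 112 108 108 109 113 109 121 129 131 127 151 242 248 247
 247 247 247 247 246 247 246 247 247 247 247 249 235 149 111 112 112] row 257 [108 108 107 108 105 110 166 246 249 247 247 246 247 247 246 246 247 247
 247 247 247 247 247 247 248 233 194 243 248 247]
2563 2265
((575.35009765625, -65.8905029296875), (39.16628646850586, 93.24455261230469), 39.70988845825195) [[ 530.498     -42.536163]
 [ 590.07196  -114.2682  ]
 [ 620.2022    -89.24484 ]
 [ 560.62823   -17.512802]]
((576.8147583007812, -64.68197631835938), (34.91585159301758, 91.17353820800781), 40.03539276123047)Traceback (most recent call last):
  File "<stdin>", line 13, in <module>
TypeError: cannot unpack non-iterable float object
```

View pics/c0.png

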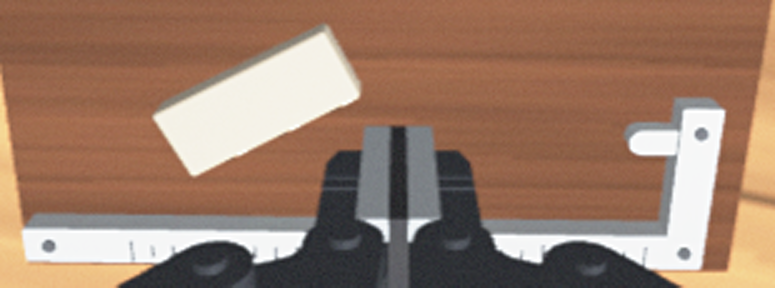

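```bash
python3 - <<'E'
from h import *
import pickle
st,ms=pickle.load(open("w0.pkl","rb")); a=cv2.imread("pics/w0.png"); c=cam("wrist",st)
g=cv2.cvtColor(a,cv2.COLOR_BGR2GRAY).astype(float)
def cross(v,t):
    i=np.where(v>t)[0][0]; return i-1+(t-v[i-1])/(v[i]-v[i-1])
cols=list(range(142,200,3))+list(range(326,386,3))
for z,t in((.026,195),(.012,123)):
  P=[(u,278+cross(g[278:302,u],t)) for u in cols]
  W=p2w(c,P,z); k=np.polyfit(W[:,1],W[:,0],1); res=W[:,0]-np.polyval(k,W[:,1]); print("rail",z,k,"psi",-np.arctan(k[0]),np.abs(res).max(),W[0],W[-1])
  if z==.026: k0=k
  rows=list(range(268,284,2)); Q=p2w(c,[(380+cross(g[r,380:405],195 if z>.02 else 119.5),r) for r in rows],z)
  psi=-np.arctan(k[0]); ex=np.array([np.cos(psi),np.sin(psi)]); ey=np.array([-np.sin(psi),np.cos(psi)])
  xr=(W[:,:2]@ex).mean(); ys=(Q[:,:2]@ey); print("ys",ys.round(4),"corner",xr*ex+np.median(ys)*ey)
E
```

```text
rail 0.026 [-0.20951931  0.63137537] psi 0.20653176513408106 0.0003001105434778939 [ 0.66389466 -0.15504296  0.026     ] [0.60412295 0.12988092 0.026     ]
ys [0.0131 0.0132 0.0134 0.0132 0.0132 0.0133 0.0135 0.013 ] corner [0.60211734 0.1396436 ]
rail 0.012 [-0.2102635   0.63181529] psi 0.20724455151803664 0.00029167044948485987 [ 0.66575879 -0.16097899  0.012     ] [0.60340055 0.13412049 0.012     ]
ys [0.0131 0.0128 0.013  0.0133 0.0133 0.0126 0.013  0.0131] corner [0.6023809  0.13998811]
```

```bash
cat >> h.py <<'E'
PSI=.207; C=np.array([.6022,.1398]); EX=np.array([np.cos(PSI),np.sin(PSI)]); EY=np.array([-EX[1],EX[0]])
def G(x,y,z): return np.r_[C+x*EX+y*EY,z]   # gauge frame, origin at the inner corner
def go(x,y,z,v=.15): ctrl.movel(G(x,y,z),max_speed=v)
def F():
    f=np.array(get_state()["contact_force"]); return np.r_[f[:2]@EX,f[:2]@EY,f[2]].round(1)
def tcp():
    p=np.array(get_state()["tcp_pos"]); d=p[:2]-C; return np.r_[d@EX,d@EY,p[2]].round(4)
def locate(fn):
    """bar pose in the gauge frame from a wrist picture"""
    st=get_state(); a,_=vision.grab_frame("wrist"); cv2.imwrite(fn,a); c=cam("wrist",st)
    for r in models.masks_of("wrist","bar"):
        m=r["mask"]; w=p2w(c,np.argwhere(m)[:,::-1],.028)[:,:2]-C; w=np.c_[w@EX,w@EY]
        ctr=w.mean(0)
        if -.2<ctr[0]<.01 and -.3<ctr[1]<.01: print(r["p"],m.sum(),np.round(ctr,4),cv2.minAreaRect((w*1000).astype(np.float32)))
E
python3 - <<'E'
from h import *
ctrl.movep(G(-.135,-.183,.07),quat(PSI)); f0=F(); print("free",f0,tcp())
go(-.135,-.183,.017); print(F(),tcp())
go(-.075,-.183,.017,.06); print(F(),tcp())
for x in np.arange(-.072,-.044,.003):
    go(x,-.183,.017,.05); f=F(); print(x.round(3),f,tcp())
    if f[0]-f0[0]<-8: break
print(get_state()["time"])
a,_=vision.grab_frame("wrist"); b,_=vision.grab_frame("side"); cv2.imwrite("pics/p1.png",np.vstack([a[150:],b[150:350,150:430].repeat(2,0).repeat(2,1)[:320]])) 
E
```

```text
free [-0.1  0.1  1.6] [-0.1344 -0.1827  0.0705]
[-0.3  0.   1.3] [-0.134  -0.1827  0.0182]
[ 0.8 -0.3 -0.4] [-0.0753 -0.1831  0.017 ]
-0.072 [-0.2 -0.5  0.6] [-0.0718 -0.183   0.0171]
-0.069 [ 0.9  0.  -1.3] [-0.0687 -0.183   0.017 ]
-0.066 [-0.3  0.1  0.3] [-0.0657 -0.183   0.017 ]
-0.063 [ 0.  -0.  -0.3] [-0.0627 -0.183   0.017 ]
-0.06 [ 0.3  0.4 -0.9] [-0.0597 -0.183   0.017 ]
-0.057 [1.3 0.1 0.1] [-0.0567 -0.183   0.017 ]
-0.054 [ 0.2 -0.4  0.5] [-0.0537 -0.183   0.017 ]
-0.051 [-0.2 -0.   0.4] [-0.0508 -0.183   0.017 ]
-0.048 [-5.2 -1.6  2.4] [-0.0499 -0.1835  0.0168]
-0.045 [-11.4  -1.4   5.8] [-0.0494 -0.1839  0.0165]
8.8
```

View pics/p1.png

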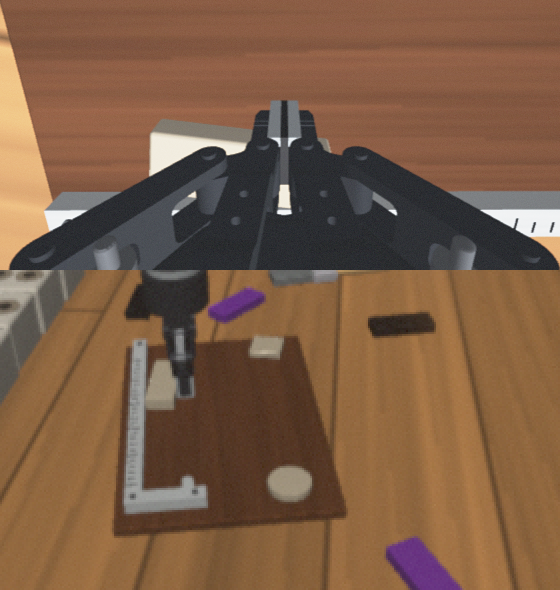

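The bar is near the rail but turned slightly past parallel, with its -y end at pixel (150,125) standing off. I'll back away, measure it and press nearer that end.

```bash
python3 - <<'E'
from h import *
go(-.07,-.183,.017,.1); go(-.14,-.15,.13,.3); locate("pics/w1.png"); print(get_state()["time"])
E
```

```text
0.71 267 [-0.049  -0.2326] ((-50.66947937011719, -221.8140411376953), (15.220830917358398, 58.35175323486328), 6.707359790802002)
10.0083
```

View pics/w1.png

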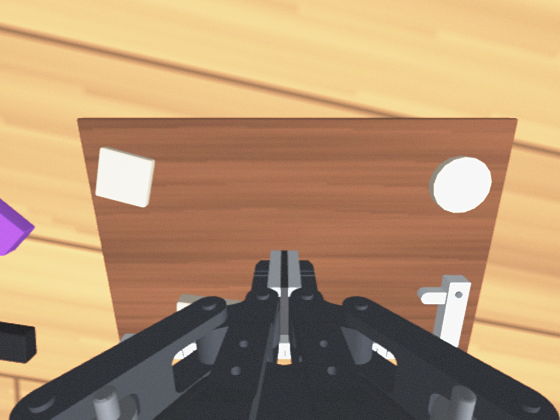

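Gripper hides the bar here; only its left end shows at (180,300). I'll look from beyond the rail instead.

```bash
python3 - <<'E'
from h import *
go(.05,-.2,.13,.3); locate("pics/w2.png"); print(get_state()["time"])
E
```

```text
0.82 5779 [-0.024  -0.2076] ((-23.65902328491211, -207.33761596679688), (89.39688873291016, 35.956607818603516), 81.92012786865234)
10.9167
```

View pics/w2.png

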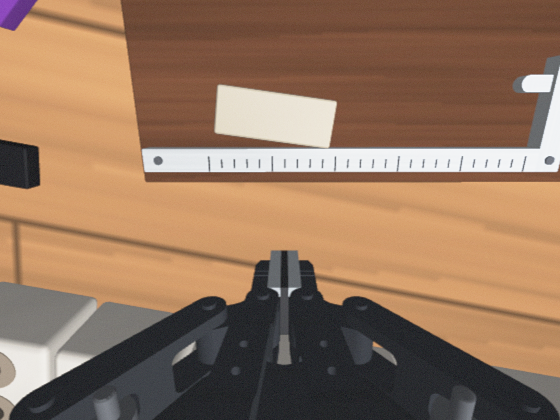

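The bar's +y end touches the rail at pixel (330,147) and its -y end is about 12 mm off. I'll press at -10 to -15 mm from its centre.

```bash
python3 - <<'E'
from h import *
go(.0,-.218,.075,.4); go(-.08,-.218,.06,.4); go(-.08,-.218,.017); 
go(-.056,-.218,.017,.06)
for x in np.arange(-.054,-.038,.002):
    go(x,-.218,.017,.05); f=F(); print(x.round(3),f,tcp())
    if f[0]<-9: break
go(-.075,-.218,.03); go(-.075,-.218,.075,.4); go(.05,-.2,.13,.4); locate("pics/w3.png"); print(get_state()["time"])
E
```

```text
-0.054 [-0.2  0.1 -0.8] [-0.0541 -0.218   0.017 ]
-0.052 [-0.8 -0.2  0.8] [-0.0519 -0.218   0.017 ]
-0.05 [-0.6  0.1 -0.1] [-0.0499 -0.218   0.017 ]
-0.048 [ 1.  -0.3  0.1] [-0.0478 -0.218   0.017 ]
-0.046 [-2.4  0.2  0.7] [-0.0464 -0.2181  0.0169]
-0.044 [-6.2  0.6  4.3] [-0.0463 -0.218   0.0168]
-0.042 [-12.2   0.1   8.6] [-0.0463 -0.218   0.0166]
0.69 5723 [-0.018  -0.2053] ((-17.736555099487305, -205.37974548339844), (89.20040893554688, 35.762725830078125), 89.81932830810547)
15.575
```

View pics/w3.png

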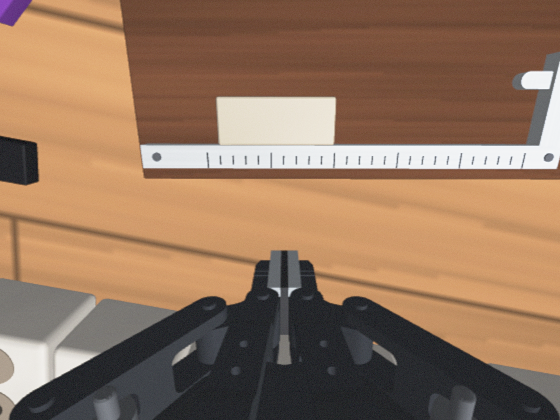

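Now the bar lies flat on the rail: columns 217–335 with its lower edge at row 145, 89.8°. Centre is at x -17.7 mm and y -205 mm. Next is the end push.

```bash
python3 - <<'E'
from h import *
go(-.02,-.29,.075,.4); go(-.0205,-.29,.017,.2); print(F(),tcp())
n=7
for i in range(1,n+1):
    s=i/n; go(-.0205+.004*s,-.29+.13*s,.017,.06); f=F(); print(f,tcp())
    if f[1]<-10 or abs(f[0])>12: break
t=tcp(); go(t[0]-.003,t[1]-.012,.03); go(-.0165,t[1]-.02,.075,.4); go(.05,-.09,.13,.4); locate("pics/w4.png"); print(get_state()["time"])
E
```

```text
[ 0.3 -0.6  1.4] [-0.0199 -0.2889  0.0173]
[ 0.7  0.3 -0.4] [-0.0195 -0.2708  0.0176]
[ 0.6 -0.1  0.4] [-0.0191 -0.2521  0.017 ]
[ 0.1 -0.1  0.5] [-0.0184 -0.2334  0.017 ]
[-0.3 -0.1 -0.4] [-0.0179 -0.2148  0.0171]
[-0.9 -1.1  0.3] [-0.0173 -0.1963  0.017 ]
[ 0.2 -0.6 -0.7] [-0.0168 -0.1777  0.017 ]
[ 0.2 -0.7  0.4] [-0.0162 -0.1592  0.0171]
20.7833
```

View pics/w4.png

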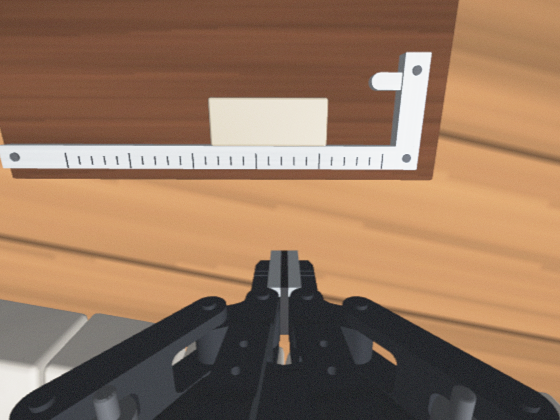

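The bar is still flush on the rail (lower edge row 146, columns 209–327), about 5 cm short of the stop. I'll continue to the stop with a force limit.

```bash
python3 - <<'E'
from h import *
go(-.019,-.185,.075,.4); go(-.019,-.185,.017,.2); go(-.0185,-.162,.017,.1)
for y in np.r_[np.arange(-.15,-.115,.01),np.arange(-.114,-.08,.002)]:
    go(-.0185+.003*(y+.162)/.06,y,.017,.06); f=F(); print(round(y,3),f,tcp())
    if f[1]<-9: break
t=tcp(); go(t[0],t[1]-.012,.03); go(t[0],t[1]-.02,.075,.4); go(.05,-.06,.13,.4); locate("pics/w5.png"); print(get_state()["time"])
a=cv2.imread("pics/w5.png"); cv2.imwrite("pics/c5.png",cv2.resize(a[30:200,150:430],None,fx=2.8,fy=2.8,interpolation=cv2.INTER_CUBIC))
E
```

```text
-0.15 [ 1.3 -0.4  0.3] [-0.0178 -0.1497  0.0171]
-0.14 [ 0.7 -0.1  0.6] [-0.0173 -0.1391  0.0169]
-0.13 [ 0.7  0.5 -0.1] [-0.0167 -0.1289  0.0169]
-0.12 [ 0.5 -0.3 -0.7] [-0.0162 -0.1191  0.017 ]
-0.114 [ 0.4 -0.  -0.5] [-0.0159 -0.1133  0.017 ]
-0.112 [0.8 0.1 0.3] [-0.0159 -0.1118  0.017 ]
-0.11 [-0.3  0.   0. ] [-0.0159 -0.1098  0.017 ]
-0.108 [-0.5  0.2  0.2] [-0.0158 -0.1078  0.017 ]
-0.106 [-0.4  0.7  1.3] [-0.0157 -0.1058  0.017 ]
-0.104 [-0.4 -0.6  0.1] [-0.0155 -0.1038  0.017 ]
-0.102 [-1.  -2.9 -0.1] [-0.0155 -0.1026  0.017 ]
-0.1 [ 0.3 -6.6  0.4] [-0.0155 -0.1023  0.0171]
-0.098 [ -0.8 -11.    0.2] [-0.0155 -0.1021  0.0172]
0.78 5857 [-0.0184 -0.0451] ((-18.082950592041016, -45.06023406982422), (36.57321548461914, 90.8782730102539), 0.1621597856283188)
26.7083
```

View pics/c5.png

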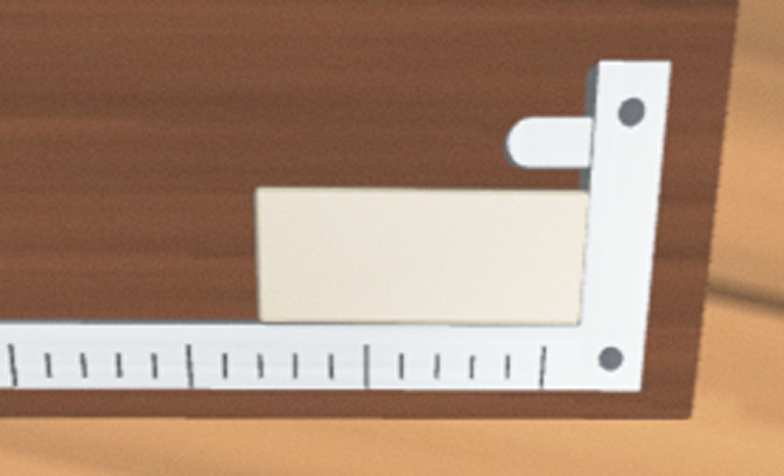

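The crop shows the bar seated in the pocket. Its lower edge lies on the rail and its right end on the stop; the measured centre is (-18.1, -45.1) mm, turned 0.2°. The fingers are clear.

```bash
python3 -c "
from h import *
print(ticket.close_job())"
```

```text
the job is handed in; nothing more can be done
None
```

The bar went flat onto the back rail about 16 cm short of the stop, then along the rail into the corner pocket; the last view shows it flush with rail and stop within measuring accuracy, nothing else was touched, and the job was handed in at about 27 s.

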